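# Fit the lift tube and hold the winder guard open

### The job

The steel guard over the bench winder's rollers falls shut by itself, and its loose lift tube has been left on the wooden rest. Push the tube fully home onto the stub on the guard's front edge while the guard is still shut, then raise the guard with it to 40 degrees open and finish like that: still gripping the tube and holding the guard steady at that angle. Touch the guard only through the tube, and leave the other things on the bench where they are.

Things in the scene. Friction and masses are not known exactly. Their poses are not given: they have to be found in the camera images.
- tube: Plain straight steel tube, the guard's removable lift lever: 130 mm long, 30 mm outside diameter, 23 mm bore, open right through, both ends alike, about 0.25 kg. Origin at its centre, x along its axis. It starts lying level on the wooden rest, its axis 50 mm above the bench.
- rest: Light wooden rest, fixed, left or right of the winder: base board 150 x 70 x 10 mm with two saddles 100 mm apart (each 12 mm along x, 50 mm across). The tube lies in them 35 mm above the bench, between cheeks reaching 47 mm; the middle 88 mm of the tube is free above the board. Origin under its centre, x along the tube.
- winder: Grey bench rope winder, fixed: bed 200 mm (x) by 240 mm (y), 85 mm high, two rollers inside, gearbox block 90 mm high on its +y side (out to 165 mm, a pulley to 195 mm). Its -x side, the front, faces the robot, turned by up to 0.3 rad. Origin under the bed's centre; the guard's hinge line is 88 mm along x and 88 mm up from it.
- guard (a joint): Opening angle of the steel guard (0.7 kg hood, 175 mm deep, 210 wide, skirt 40) over the winder: 0 = shut, level; 0.698 = 40 degrees; 1.4 = stop. The hinge runs along the winder's y at its far (+x) edge: the front edge swings up and away. Weight and a spring close it from any angle: holding takes about 3 to 6 N upward at the tube's middle. Starts shut.
- stub_root (a point): Root of the stub, a 19 mm steel pin 50 mm long mid-front of the guard, at its flat shoulder plate (70 x 38 mm); 108 mm above the bench when shut. Axes of the guard: x to the hinge (hinge line 179 mm along x, 20 mm below in z), y along the hinge. The stub points along -x, towards the robot. Fully home, the tube's end meets the shoulder and its centre is 65 mm along -x from here.
- stub_tip (a point): Free end of the stub, 50 mm along the guard's -x from stub_root; the last 10 mm taper to 9 mm diameter.
- basket: Bystander: white open plastic basket 130 x 100 x 60 mm, standing on the other side of the winder from the rest. Origin under its centre.
- ring: Bystander: flat steel ring, 56 mm across, 12 mm thick, lying in front of the winder. Origin under its centre.
- wedge: Bystander: dark wooden block 70 x 30 x 22 mm, lying in front of the winder. Origin under its centre.
- bobbin: Bystander: wooden bobbin, 70 mm across, 78 mm high, standing. Origin under its centre.
- tin: Bystander: white can, 74 mm across, 100 mm high, standing. Origin under its centre.
- mallet: Bystander: hammer 260 mm long, lying at the right of the bench. Origin at its middle.
- fid: Bystander: wooden splicing spike standing on its 44 mm base, 190 mm high. Origin under its centre.
Things that resemble listed ones, but are neither listed nor needed, are in the scene too. Of the things that look like the tube, the middle-sized one is meant.

How it is judged (in metres and radians):
On the way, in this order (a step that is already met when the one before it is completed fails the run):
1. the tube is fully home on the stub, the guard still shut (x of tube in the frame of stub_root between -0.071 and -0.06 m and y of tube in the frame of stub_root between -0.007 and 0.007 m and z of tube in the frame of stub_root between -0.007 and 0.007 m and angle between the x axis of tube and the x axis of stub_root, either way round below 0.16 rad and value of joint guard below 0.12 rad), for 0.1 s.
2. the guard is being raised by the tube (x of tube in the frame of stub_root between -0.071 and -0.06 m and y of tube in the frame of stub_root between -0.007 and 0.007 m and z of tube in the frame of stub_root between -0.007 and 0.007 m and angle between the x axis of tube and the x axis of stub_root, either way round below 0.16 rad and value of joint guard above 0.3 rad and contact force between the fingers and tube above 1 N), for 0.1 s.
At the end, for the whole second after the job is handed in: Guard still (under 0.05 rad/s) at 40 degrees +-5; tube on the stub within 6 mm of the shoulder, 7 mm sideways and 9 degrees; fingers grip the tube (over 2 N), the tube bears on the stub (over 0.5 N), and the robot does not touch the guard itself (x of tube in the frame of stub_root between -0.071 and -0.06 m and y of tube in the frame of stub_root between -0.007 and 0.007 m and z of tube in the frame of stub_root between -0.007 and 0.007 m and angle between the x axis of tube and the x axis of stub_root, either way round below 0.16 rad and value of joint guard between 0.61 and 0.785 rad and velocity of joint guard between -0.05 and 0.05 rad/s and contact force between the fingers and tube above 2 N and contact force between tube and guard above 0.5 N and contact force between each of the arm, the fingers and guard below 0.5 N); the arm keeps its last pose, push and grip.
It fails at once if the robot touches the guard itself (over 2 N) instead of the tube (contact force between any of the fingers, the arm and guard above 2 N).
It fails at once if another thing on the bench is shifted by more than 40 mm (distance of any of basket, ring, wedge, bobbin, tin, mallet, fid from where it was at the start of the episode above 0.04 m).
It also fails if it takes over 51 s, if anything falls off the work surface, if the arm or the gripper's body presses on something with over 40 N, if the wrist force passes 120 N, or if a joint passes its speed limit or range.

### The arm

A 6-joint arm with a two-finger parallel gripper is mounted at the origin on the work surface. World frame = base frame: x ahead of the robot, y to its left, z up, the work surface at z = 0. Lengths are in m, angles in degrees, forces in N, time in s.
With the tool pointing down it reaches from about 0.375 to 0.825 m from the base axis. Payload 5.5 kg.
Tool frame: the origin (TCP) lies at the very end of the fingers, on their centre line; the grasp point (between the pads) lies 19 mm behind it (r.pinch_z is the z of the grasp point in the tool frame, in m); z points along the fingers, y is the line along which they close (so a half turn about z gives the same grasp; the last joint's range is limited). The gripper opens to 85 mm and grips with 20 to 120 N. Pads are 22 mm wide; open, the fingers measure 114 mm over their backs; the gripper's body (76 mm by 85 mm) begins 54 mm behind the grasp point. The pads swing forward as they close: fully open they stand 13 mm farther back than shut.
Start: joints at [-64.229, 17.962, -2.699, 69.339, 0, 90], TCP at [0.261, -0.54, 0.231] pointing down, gripper open.
Joint ranges: [-152.73, 152.73], [-39.44, 99.34], [-58.76, 71.6], [-118.89, 123.64], [-81.53, 83.1], [-180, 180]. Speed limits (degrees/s): [136.94, 136.94, 172.46, 180, 180, 180].

### API

Orientations are given as [roll, pitch, yaw] about the fixed x, y, z axes, in that order (R = Rz(yaw) Ry(pitch) Rx(roll)).
In Python, from workcell import r, eyes gives the robot as it stands.
- The arm moves only by the tool servo_tool, never from a script. Its argument "plan" is a list of rows, each a list of 7 numbers: the finger opening in mm, from 0 to 85.4, then the shift along the world's x, y, z normalised to -1 to 1, where 1 is 50 mm, then the turn, a rotation vector about the world's x, y, z normalised to -1 to 1, where 1 is 0.08 rad. In form: [[grip, dx, dy, dz, wx, wy, wz], ...]. A call has 1 to 12 rows; each row shifts and turns the commanded pose from where the row before left it; what a row does not reach is not made up. A row lasts 1/10 s, in which the tool goes at most 50 mm and 8.59 degrees, less where a joint would pass 70% of its speed; a pose out of reach is approached as far as the arm can. A call with a number of a shift or a turn outside -1 to 1 is refused whole. A call with a gripper value outside its range is refused whole. The fingers move at their own pace and stop on an object; "newtons" is the grip in N (left out, the last holds). Time passes only in rows, so rows that do not move let the fingers close. It gives the time, the measured TCP pose, the force, the opening and the grip force at its end, in the units of the state.
- r.sense(): the state, without advancing time (a new reading comes with each control period).
- eyes.snapshot(name): name is "scene" or "side" or "wrist"; returns (picture, depth): 384x512x3 uint8, blue, green, red; 384x512 float32, m along the optical axis (not along the pixel's ray), 0 where there is no reading.
- eyes.get_calibration(name): a dict with "camera_matrix" (3x3 intrinsics, pixels), "xyz" and "attitude" of the camera in the world. Camera axes: x right, y down, z forward; pixel columns grow to the right and rows downward; lengths in m; the calibration is good to about 2 mm. The wrist camera is an equidistant fisheye: a pixel r from the principal point sees the ray r / f radians off the axis. A picture is of the moment at which its call begins: read the wrist's pose just before it. get_calibration takes no time and is no camera call; for the wrist camera it gives the pose at the moment of the call.
- r.close_job(): hands the job in; it is judged then, once.
The state is a dict: "clock": time; "joint_positions": joint angles; "qvel": joint speeds; "joint_torque": joint torques, N m; "tool_pos": TCP position; "orientation": TCP orientation; "wrist_force": force on the tool from outside, world axes, zero at the start; "wrist_torque": the same for the moment, N m; "grip_width": opening from 0.0 (shut) to 1.0 (fully open); "grip_force": force on a finger pad.
Only numpy, scipy, OpenCV 4.12 (cv2) and the standard library are available. Lean on these libraries where they do the work, as an engineer would, in place of code of your own. Each camera call takes 0.05 s, during which the arm holds its last target. There are 200 camera calls.

## Working session

There is one attempt and no reset: what is moved stays moved. The work goes in short steps, Python scripts to look and compute and a tool call to move; the robot and the scene stay as the last step left them, time stands still between calls to the robot, and variables do not carry over. Pictures are saved under pics/ and viewed, at most 10 in all, crops included, and the job is handed in when it is done.

Besides the shell and the picture viewer there is one more tool, called after ">>>" by a JSON object that holds its "api" and its "payload". servo_tool: Moves the arm, as the interface text tells. Scaled input: -1 to 1 covers 50 mm each way for a shift and 0.08 rad each way for a turn. Its arguments: {"type":"object","properties":{"plan":{"type":"array"},"newtons":{"type":"number"}},"required":["plan"]}

```bash
mkdir -p pics; ls
python3 - <<'E'
from workcell import r, eyes
import cv2, numpy as np
for n in ("scene","side"):
    p,d=eyes.snapshot(n); cv2.imwrite(f"pics/{n}0.png",p); np.savez(f"{n}0.npz",p=p,d=d)
    c=eyes.get_calibration(n); print(n,c)
print(eyes.get_calibration("wrist")); print(r.sense(), r.pinch_z)
E
```

```text
pics
scene {'camera_matrix': array([[476.98681543,   0.        , 255.19269264],
       [  0.        , 476.98681543, 192.85014332],
       [  0.        ,   0.        ,   1.        ]]), 'xyz': array([ 1.12089745, -0.89609372,  1.35745567]), 'attitude': array([-139.64682376,   -1.04817858,   35.11737973])}
side {'camera_matrix': array([[394.60415247,   0.        , 257.88595318],
       [  0.        , 394.60415247, 192.9025491 ],
       [  0.        ,   0.        ,   1.        ]]), 'xyz': array([0.15855746, 0.68607012, 0.92262617]), 'attitude': array([-1.37335272e+02, -1.02900155e-01, -1.50587038e+02])}
{'camera_matrix': array([[297.31863964,   0.        , 255.45014062],
       [  0.        , 297.31863964, 191.92046478],
       [  0.        ,   0.        ,   1.        ]]), 'xyz': array([ 0.32877393, -0.50829091,  0.37246244]), 'attitude': array([ 1.62820788e+02,  1.02951471e-01, -6.42396575e+01])}
{'clock': 0.1, 'joint_positions': array([-6.42286331e+01,  1.80002255e+01, -2.74680725e+00,  6.93406586e+01,
       -8.19328518e-04,  9.00016818e+01]), 'qvel': array([-0.05630109, -0.15283332,  0.14505094,  0.04268415, -0.04889316,
       -0.06849727]), 'joint_torque': array([-4.77325048e-04, -5.40767527e+01,  3.40541303e+01,  1.11064862e-02,
       -7.41943791e-05, -4.63984307e-06]), 'tool_pos': array([ 0.26064227, -0.53986365,  0.23053283]), 'orientation': array([-1.79912309e+02,  8.21901491e-04,  2.57696864e+01]), 'wrist_force': array([-0.24072636,  0.09882815, -0.1252431 ]), 'wrist_torque': array([-0.04578754, -0.09841401,  0.05436631]), 'grip_force': 0.0, 'grip_width': 1.0038549987756402} -0.0187
```

View pics/scene0.png

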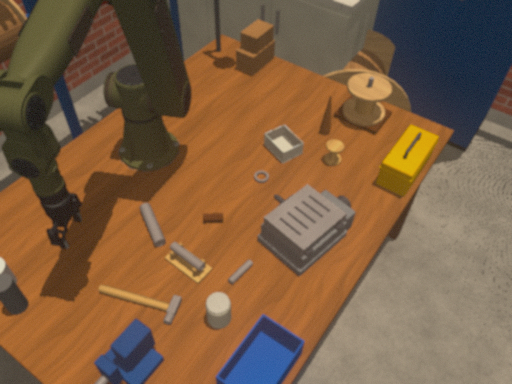

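View pics/side0.png

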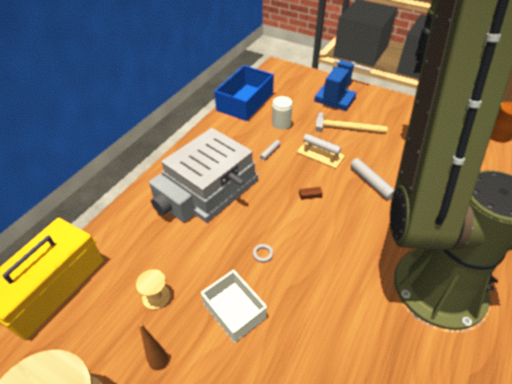

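The scene view shows the middle-sized tube on the rest at (187,257), the look-alikes at (152,223) and (241,271), the winder at (305,228) and the stub at about (279,197). In the side view the tube is at (322,144) and the stub at about (232,178). I'll measure both from the depth images.

```bash
cat > h.py <<'E'
import numpy as np, cv2
from scipy.spatial.transform import Rotation as R
def cloud(d,c):
    K=c["camera_matrix"]; v,u=np.mgrid[:d.shape[0],:d.shape[1]]
    P=np.dstack([(u-K[0,2])/K[0,0]*d,(v-K[1,2])/K[1,1]*d,d])
    W=P@R.from_euler("xyz",c["attitude"],degrees=True).as_matrix().T+c["xyz"]
    W[d<=0]=np.nan; return W
def ray(u,v,c,fish=False):
    K=c["camera_matrix"]; x=(u-K[0,2])/K[0,0]; y=(v-K[1,2])/K[1,1]
    if fish:
        t=np.hypot(x,y); s=np.sinc(t/np.pi); q=np.array([x*s,y*s,np.cos(t)])
    else: q=np.array([x,y,1.]);q/=np.linalg.norm(q)
    return c["xyz"],R.from_euler("xyz",c["attitude"],degrees=True).as_matrix()@q
def onplane(u,v,c,z,fish=False):
    o,q=ray(u,v,c,fish); return o+q*(z-o[2])/q[2]
def cross(a,b):
    (o1,q1),(o2,q2)=a,b
    s=np.linalg.lstsq(np.c_[q1,-q2],o2-o1,rcond=None)[0]
    p1,p2=o1+s[0]*q1,o2+s[1]*q2; return (p1+p2)/2,np.linalg.norm(p1-p2)
E
python3 - <<'E'
from workcell import eyes
from h import *
ims=[]
for n,(ru,rv),(wu,wv) in (("scene",(187,257),(290,215)),("side",(322,145),(210,178))):
    z=np.load(n+"0.npz"); W=cloud(z["d"],eyes.get_calibration(n))
    w=W[300:340,20:60] if n=="scene" else W[270:280,330:350]
    print(n,"table z",np.nanmedian(w[...,2]))
    c=W[rv-22:rv+22,ru-25:ru+25].reshape(-1,3); c=c[c[:,2]>.052]
    m=np.median(c,0); _,_,vt=np.linalg.svd(c[:,:2]-c[:,:2].mean(0)); t=(c[:,:2]-m[:2])@vt[0]
    print(" tube n",len(c),m,"z98",np.percentile(c[:,2],97),"yaw",np.degrees(np.arctan(vt[0,1]/vt[0,0])),"ext",np.ptp(t), "mid",m[:2]+vt[0]*(t.max()+t.min())/2)
    c=W[wv-60:wv+60,max(wu-80,0):wu+80].reshape(-1,3); g=c[(c[:,2]>.12)&(c[:,2]<.2)]
    print(" hood z",np.percentile(g[:,2],[50,90]))
    g=g[np.abs(g[:,2]-np.median(g[:,2]))<.012]
    (x,y),s,a=cv2.minAreaRect(g[:,:2].astype(np.float32)*1000); print(" hoodrect",x,y,s,a)
    for pu,pv in ((ru,rv),(wu,wv)):
        ims.append(cv2.resize(z["p"][pv-48:pv+48,pu-64:pu+64],(400,300),interpolation=cv2.INTER_CUBIC))
cv2.imwrite("pics/crops.png",np.vstack([np.hstack(ims[:2]),np.hstack(ims[2:])]))
E
```

```text
scene table z 0.0006922806154043837
 tube n 317 [ 0.47806769 -0.32318026  0.06171037] z98 0.06861898469254833 yaw -3.1797158020241936 ext 0.13196513246435376 mid [ 0.47723574 -0.32313404]
 hood z [0.12931163 0.13294015]
 hoodrect 719.3082885742188 -6.911064147949219 (217.4954071044922, 192.551025390625) 78.97040557861328
side table z 0.0002499718966412212
 tube n 249 [ 0.47277077 -0.31219663  0.06111538] z98 0.06633312806511941 yaw -3.3646245421359695 ext 0.12959459878664173 mid [ 0.4773933 -0.3124684]
 hood z [0.12908982 0.13114125]
 hoodrect 722.9337768554688 -9.061508178710938 (214.01797485351562, 183.19937133789062) 78.64509582519531
```

View pics/crops.png

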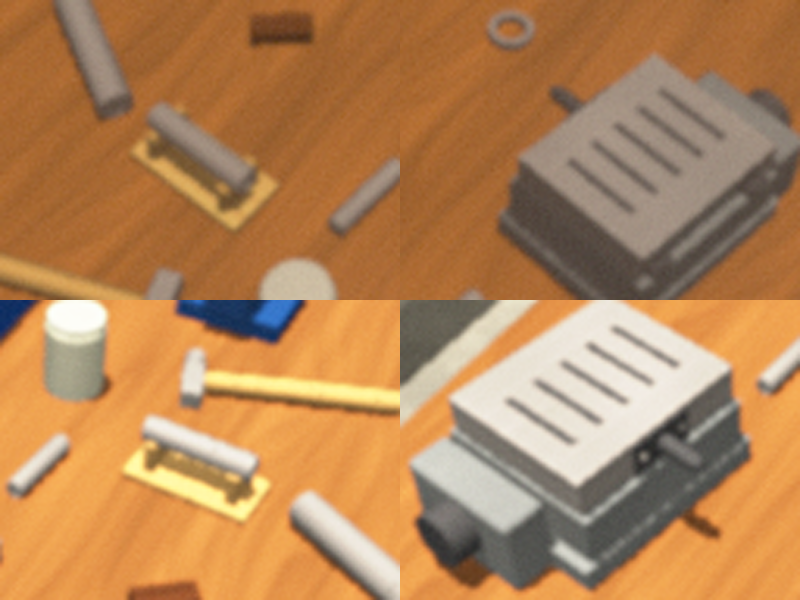

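The crops show the tube lying across both saddles and the dark stub standing out from the guard's front. Its tip is at about scene (274.6,196.4) and side (242.6,181.8). Next I'll triangulate it and plan the grasp.

```bash
cat >> h.py <<'E'
def plan(p1,e1,n=None,s=None):
    "shift/turn per row (scaled) from measured pose to TCP p1, euler e1"
    p0=s["tool_pos"]; dR=(R.from_euler("xyz",e1,degrees=True)*R.from_euler("xyz",s["orientation"],degrees=True).inv()).as_rotvec()
    dp=np.array(p1)-p0
    n=n or int(np.ceil(max(np.linalg.norm(dp)/.04,np.linalg.norm(dR)/.075)))
    print("n",n,"shift",np.round(dp/n/.05,3),"turn",np.round(dR/n/.08,3))
def tcp(g,e):  # TCP for grasp point g
    return np.array(g)+R.from_euler("xyz",e,degrees=True).as_matrix()[:,2]*.0187
E
python3 - <<'E'
from workcell import eyes,r
from h import *
C={n:eyes.get_calibration(n) for n in("scene","side")}
print("tip",cross(ray(274.6,196.4,C["scene"]),ray(242.6,181.8,C["side"])))
ux=np.array([np.cos(np.radians(-11.2)),np.sin(np.radians(-11.2))]); uy=np.array([-ux[1],ux[0]])
for n,o in (("scene",(.719,-.007)),("side",(.723,-.009))):
    W=cloud(np.load(n+"0.npz")["d"],C[n]).reshape(-1,3); l=np.c_[(W[:,:2]-[.721,-.008])@ux,(W[:,:2]-[.721,-.008])@uy,W[:,2]]
    h=l[(abs(l[:,0])<.15)&(abs(l[:,1])<.15)&(l[:,2]>.122)&(l[:,2]<.138)]; print(n,"hood x,y ranges",np.percentile(h,[.5,99.5],axis=0))
    s=l[(l[:,0]<-.105)&(l[:,0]>-.16)&(abs(l[:,1])<.06)&(l[:,2]>.06)]; print(" stub",len(s),np.median(s,0),s.min(0),s.max(0))
    f=l[(l[:,0]<-.08)&(l[:,0]>-.1)&(abs(l[:,1])<.09)&(l[:,2]>.1)&(l[:,2]<.12)]; print(" face x",np.percentile(f[:,0],[10,50,90]) if len(f) else 0)
    k=W[(abs(W[:,0]-.477)<.13)&(abs(W[:,1]+.318)<.16)&(W[:,2]>.015)]
    c=np.round(k/.03).astype(int); q,i=np.unique(c[:,:2],axis=0,return_inverse=True)
    print([(round(a*.03,2),round(b*.03,2),round(k[i==j,2].max(),3)) for j,(a,b) in enumerate(q) if (i==j).sum()>8])
s=r.sense(); e=[180,-25,-3.3]; g=[.477,-.318,.05]
print(tcp(g,e)); up=tcp(g,e)-R.from_euler("xyz",e,degrees=True).as_matrix()[:,2]*.10; print(up); plan(up,e,s=s)
E
```

```text
tip (array([0.58886774, 0.01316472, 0.1046193 ]), np.float64(0.003226264183029362))
scene hood x,y ranges [[-0.08438829 -0.10660756  0.12255414]
 [ 0.09110453  0.10391337  0.13687278]]
 stub 43 [-0.11812846 -0.00438421  0.11312666] [-0.13525143 -0.01109686  0.10016832] [-0.10511218  0.00923221  0.11946105]
 face x [-0.09891755 -0.09678012 -0.09417382]
[(np.float64(0.36), np.float64(-0.33), np.float64(0.042)), (np.float64(0.36), np.float64(-0.3), np.float64(0.043)), (np.float64(0.42), np.float64(-0.33), np.float64(0.069)), (np.float64(0.42), np.float64(-0.3), np.float64(0.067)), (np.float64(0.45), np.float64(-0.33), np.float64(0.072)), (np.float64(0.45), np.float64(-0.3), np.float64(0.068)), (np.float64(0.48), np.float64(-0.33), np.float64(0.07)), (np.float64(0.48), np.float64(-0.3), np.float64(0.066)), (np.float64(0.51), np.float64(-0.36), np.float64(0.049)), (np.float64(0.51), np.float64(-0.33), np.float64(0.069)), (np.float64(0.51), np.float64(-0.3), np.float64(0.067)), (np.float64(0.54), np.float64(-0.48), np.float64(0.031)), (np.float64(0.54), np.float64(-0.45), np.float64(0.033)
[... 746 characters left out ...]
0.45), np.float64(-0.3), np.float64(0.067)), (np.float64(0.48), np.float64(-0.33), np.float64(0.066)), (np.float64(0.48), np.float64(-0.3), np.float64(0.067)), (np.float64(0.51), np.float64(-0.48), np.float64(0.028)), (np.float64(0.51), np.float64(-0.33), np.float64(0.067)), (np.float64(0.51), np.float64(-0.3), np.float64(0.066)), (np.float64(0.54), np.float64(-0.48), np.float64(0.028)), (np.float64(0.54), np.float64(-0.45), np.float64(0.029)), (np.float64(0.54), np.float64(-0.33), np.float64(0.067)), (np.float64(0.54), np.float64(-0.3), np.float64(0.064))]
[ 0.48488986 -0.31845493  0.03305204]
[ 0.44269811 -0.31602217  0.12368282]
n 9 shift [ 0.405  0.497 -0.237] turn [ 0.117 -0.601 -0.694]
```

>>> {"api": "servo_tool", "payload": {"plan": [[70,0.4,0.5,-0.24,0.12,-0.6,-0.69],[70,0.4,0.5,-0.24,0.12,-0.6,-0.69],[70,0.4,0.5,-0.24,0.12,-0.6,-0.69],[70,0.4,0.5,-0.24,0.12,-0.6,-0.69],[70,0.4,0.5,-0.24,0.12,-0.6,-0.69],[70,0.4,0.5,-0.24,0.12,-0.6,-0.69],[70,0.4,0.5,-0.24,0.12,-0.6,-0.69],[70,0.4,0.5,-0.24,0.12,-0.6,-0.69],[70,0.4,0.5,-0.24,0.12,-0.6,-0.69],[70,0,0,0,0,0,0],[70,0,0,0,0,0,0],[70,0,0,0,0,0,0]], "newtons": 80}}

```text
clock: 1.3
tool_pos: [0.4413, -0.3165, 0.1242]
orientation: [179.9, -25.0, -3.1]
wrist_force: [-0.5, 0.1, -0.7]
grip_width: 0.818
grip_force: 0.0
```

Run:
```python
from workcell import eyes,r
from h import *
s=r.sense(); print(s["clock"],s["tool_pos"],s["orientation"],s["joint_positions"])
c=eyes.get_calibration("wrist"); p,d=eyes.snapshot("wrist"); cv2.imwrite("pics/w1.png",p); np.savez("w1.npz",p=p,d=d,xyz=c["xyz"],att=c["attitude"])
e=[180,-25,-3.3]; plan(tcp([.477,-.318,.05],e),e,s=s)
```

```text
1.3 [ 0.44133211 -0.31649733  0.12416083] [179.9161478  -25.00819709  -3.12303107] [-45.630491     2.26039742 -42.26119205  26.44517319  16.53289334
 140.30156407]
n 3 shift [ 0.29  -0.013 -0.607] turn [ 0.006  0.    -0.01 ]
```

View pics/w1.png

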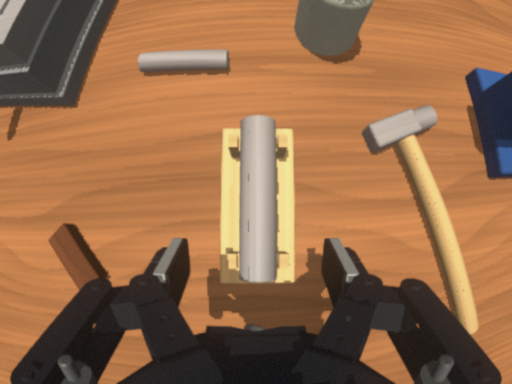

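The wrist view has the tube centred between the fingers (tube u≈258, finger middle ≈256) and parallel to the image columns. I'll descend and grip.

>>> {"api": "servo_tool", "payload": {"plan": [[70,0.145,0,-0.3,0,0,0],[70,0.145,0,-0.3,0,0,0],[70,0.145,0,-0.3,0,0,0],[70,0.145,0,-0.3,0,0,0],[70,0.145,0,-0.3,0,0,0],[70,0.145,0,-0.3,0,0,0],[70,0,0,0,0,0,0],[20,0,0,0,0,0,0],[20,0,0,0,0,0,0],[20,0,0,0,0,0,0],[20,0,0,0,0,0,0],[20,0,0,0,0,0,0]], "newtons": 80}}

```text
clock: 2.55
tool_pos: [0.485, -0.3181, 0.035]
orientation: [179.7, -25.1, -3.2]
wrist_force: [-0.6, -4.5, 0.9]
grip_width: 0.317
grip_force: 79.0
```

>>> {"api": "servo_tool", "payload": {"plan": [[20,0,0,0.2,0,0,0],[20,0,0,0.4,0,0,0],[20,0,0,0.5,0,0,0],[20,0,0,0.5,0,0,0],[20,0,0,0.4,0,0,0],[20,0,0,0,0,0,0]]}}

```text
clock: 3.15
tool_pos: [0.486, -0.3169, 0.1373]
orientation: [179.8, -25.3, -3.1]
wrist_force: [0.8, 0.1, -1.2]
grip_width: 0.32
grip_force: 80.4
```

Run:
```python
from workcell import r
from h import *
s=r.sense(); print(s["tool_pos"],s["orientation"],s["joint_positions"],s["grip_force"],s["grip_width"],s["wrist_force"])
e=[180,-25,-11.2]; plan(tcp([.498,.036,.135],e),e,s=s,n=12)
```

```text
[ 0.48602531 -0.31685456  0.13726275] [179.77236849 -25.26139859  -3.06265722] [-41.74954817   4.44095504 -38.13829073  27.06196616  15.28627645
 144.12474247] 80.41562627535313 0.31982409537266027 [ 0.79394796  0.10846635 -1.19565334]
n 12 shift [ 0.033  0.586 -0.032] turn [ 0.004  0.004 -0.146]
```

>>> {"api": "servo_tool", "payload": {"plan": [[20,0.03,0.59,-0.03,0,0,-0.15],[20,0.03,0.59,-0.03,0,0,-0.15],[20,0.03,0.59,-0.03,0,0,-0.15],[20,0.03,0.59,-0.03,0,0,-0.15],[20,0.03,0.59,-0.03,0,0,-0.15],[20,0.03,0.59,-0.03,0,0,-0.15],[20,0.03,0.59,-0.03,0,0,-0.15],[20,0.03,0.59,-0.03,0,0,-0.15],[20,0.03,0.59,-0.03,0,0,-0.15],[20,0.03,0.59,-0.03,0,0,-0.15],[20,0.03,0.59,-0.03,0,0,-0.15],[20,0.03,0.59,-0.03,0,0,-0.15]]}}

```text
clock: 4.35
tool_pos: [0.4923, -0.0409, 0.1149]
orientation: [-178.3, -24.9, -5.8]
wrist_force: [-0.0, 0.9, -2.1]
grip_width: 0.32
grip_force: 80.5
```

>>> {"api": "servo_tool", "payload": {"plan": [[20,0,0,-0.2,0,0,0],[20,0,0,-0.2,0,0,0],[20,0,0,-0.1,0,0,0],[20,0,0,0,0,0,0],[20,0,0,0,0,0,0]]}}

```text
clock: 4.85
tool_pos: [0.4928, -0.0409, 0.0904]
orientation: [-178.3, -25.0, -5.8]
wrist_force: [0.0, -0.0, -2.2]
grip_width: 0.318
grip_force: 80.5
```

Run:
```python
from workcell import eyes,r
from h import *
s=r.sense(); print(s["clock"],s["tool_pos"],s["orientation"],s["joint_positions"])
ims=[]
for n in("wrist","scene","side"):
    c=eyes.get_calibration(n); p,d=eyes.snapshot(n); np.savez(n+"2.npz",p=p,d=d,xyz=c["xyz"],att=c["attitude"]); ims.append(p)
a=cv2.resize(ims[1][150:246,200:328],(400,300),interpolation=cv2.INTER_CUBIC); b=cv2.resize(ims[2][130:226,180:308],(400,300),interpolation=cv2.INTER_CUBIC)
w=cv2.resize(ims[0][0:288,64:448],(400,300)); cv2.imwrite("pics/t2.png",np.vstack([np.hstack([a,b]),np.hstack([w,w*0])]))
```

```text
4.85 [ 0.49277929 -0.0409328   0.09039359] [-178.32932146  -24.95637413   -5.8172226 ] [ -5.88560311  -4.3321367  -54.99028626  14.38730018   1.69952921
 179.93797695]
```

View pics/t2.png

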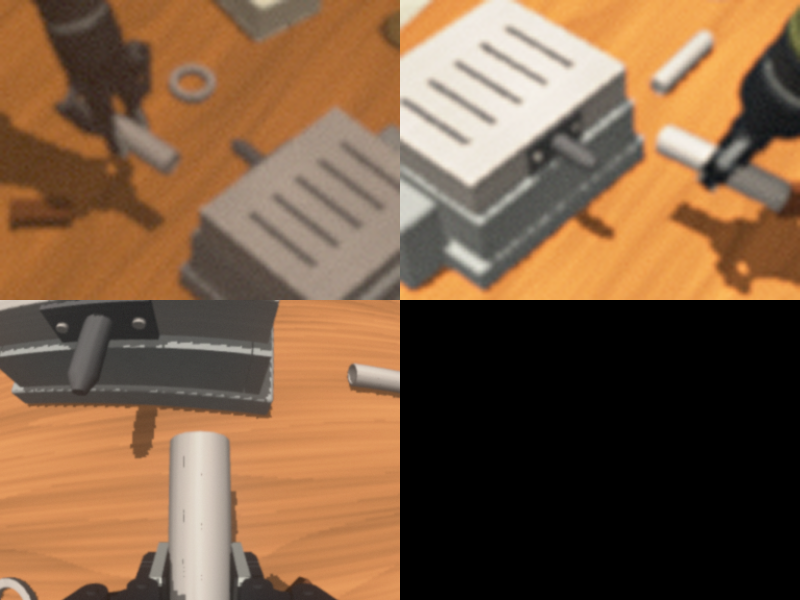

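The wrist view shows the stub (tip ≈(144,77) full-frame) left of the tube's end at (256,130). Joint 6 stopped at its 180° limit, so the yaw fell short. A half-turned grasp will keep it mid-range, so I'll set the tube back on the rest and regrasp it turned. Before leaving, I'll measure the stub from here.

Run:
```python
from workcell import eyes,r
from h import *
C={n:eyes.get_calibration(n) for n in("scene","side","wrist")}
a,b,c=ray(276,196.4,C["scene"]),ray(241.8,181.5,C["side"]),ray(144,78,C["wrist"],True)
print("sc-si",cross(a,b),"\nsc-w",cross(a,c),"\nsi-w",cross(b,c))
# wrist depth cloud (fisheye) of stub
z=np.load("wrist2.npz"); d=z["d"]; K=C["wrist"]["camera_matrix"]; v,u=np.mgrid[:384,:512]
x=(u-K[0,2])/K[0,0]; y=(v-K[1,2])/K[1,1]; t=np.hypot(x,y); k=np.tan(t)/np.maximum(t,1e-9)
P=np.dstack([x*k*d,y*k*d,d])@R.from_euler("xyz",C["wrist"]["attitude"],degrees=True).as_matrix().T+C["wrist"]["xyz"]; P[d<=0]=np.nan
P=P.reshape(-1,3); print("table",np.nanmedian(P[P[:,2]<.02][:,2]))
ux=np.array([np.cos(np.radians(-11.2)),np.sin(np.radians(-11.2))]); uy=np.array([-ux[1],ux[0]])
l=np.c_[(P[:,:2]-[.721,-.008])@ux,(P[:,:2]-[.721,-.008])@uy,P[:,2]]
s=l[(l[:,0]<-.1)&(l[:,0]>-.17)&(abs(l[:,1])<.03)&(l[:,2]>.095)&(l[:,2]<.125)]
print("stub",len(s),s.min(0),s.max(0),np.median(s,0))
for lo in np.arange(-.14,-.1,.01):
    q=s[(s[:,0]>lo)&(s[:,0]<lo+.01)]
    if len(q): print(lo,len(q),(q[:,1].min()+q[:,1].max())/2,np.ptp(q[:,1]),q[:,2].max())
f=l[(l[:,0]<-.06)&(l[:,0]>-.12)&(abs(l[:,1])<.1)&(l[:,2]>.11)&(l[:,2]<.126)&(abs(l[:,1])>.04)]
if len(f): print("face fit",len(f),np.median(f[:,0]),"yaw corr deg",np.degrees(np.arctan(-np.polyfit(f[:,1],f[:,0],1)[0])))
m=l[(l[:,0]<-.06)&(l[:,0]>-.12)&(abs(l[:,1])<.034)&(l[:,2]>.108)&(l[:,2]<.126)&(abs(l[:,1])>.014)]
if len(m): print("plate",len(m),np.percentile(m[:,0],[10,50,90]))
# held tube
t=P[(P[:,2]>.08)&(P[:,2]<.14)&(np.hypot(P[:,0]-.5,P[:,1]+.04)<.09)&(P[:,0]>.49)]
print("tube",len(t),t.max(0),t.min(0))
for lo in (.50,.52,.54):
    q=t[(t[:,0]>lo)&(t[:,0]<lo+.015)]
    if len(q): print(lo,(q[:,1].min()+q[:,1].max())/2,np.percentile(q[:,2],97))
s=r.sense(); e=[180,-25,-3.3]; plan(tcp([.477,-.317,.12],e),e,s=s,n=10)
```

```text
sc-si (array([0.5920974 , 0.01464665, 0.10554299]), np.float64(0.005712253002658038)) 
sc-w (array([0.59477069, 0.01502528, 0.10620119]), np.float64(0.0011255890916186699)) 
si-w (array([0.5911007 , 0.01363442, 0.10739701]), np.float64(0.004355293545363223))
table -5.546895400648788e-05
stub 1673 [-0.13670149 -0.01201648  0.10170259] [-0.1000112   0.00655501  0.11774315] [-0.11983305 -0.00526711  0.11341528]
-0.14 312 -0.002395645404633662 0.013511366861739513 0.11509988949814268
-0.13 517 -0.0026603173158053516 0.01843064907715234 0.11774314807447023
-0.12 430 -0.002885149825883327 0.01826265312502623 0.11764852283156421
-0.10999999999999999 414 -0.002643864825262352 0.018301563916453475 0.11766870969417145
face fit 2483 -0.08186461494738562 yaw corr deg 0.13880191335885167
plate 1185 [-0.08701038 -0.08595416 -0.08510859]
tube 8703 [ 0.55193807 -0.0149763   0.12866211] [ 0.49000248 -0.06954848  0.09788282]
0.5 -0.0405794328743308 0.12005165232677147
0.52 -0.04542861221547979 0.12004659021202713
0.54 -0.04671868034170828 0.1199738764441889
n 10 shift [-0.017 -0.553  0.024] turn [-0.033  0.003  0.039]
```

>>> {"api": "servo_tool", "payload": {"plan": [[20,-0.02,-0.55,0.02,-0.03,0,0.04],[20,-0.02,-0.55,0.02,-0.03,0,0.04],[20,-0.02,-0.55,0.02,-0.03,0,0.04],[20,-0.02,-0.55,0.02,-0.03,0,0.04],[20,-0.02,-0.55,0.02,-0.03,0,0.04],[20,-0.02,-0.55,0.02,-0.03,0,0.04],[20,-0.02,-0.55,0.02,-0.03,0,0.04],[20,-0.02,-0.55,0.02,-0.03,0,0.04],[20,-0.02,-0.55,0.02,-0.03,0,0.04],[20,-0.02,-0.55,0.02,-0.03,0,0.04],[20,0,0,0,0,0,0],[20,0,0,0,0,0,0]]}}

```text
clock: 6.2
tool_pos: [0.4827, -0.3163, 0.1005]
orientation: [-179.8, -25.1, -3.4]
wrist_force: [0.3, 0.3, -2.6]
grip_width: 0.323
grip_force: 80.6
```

Run:
```python
from workcell import r
from h import *
s=r.sense(); print(s["tool_pos"],s["orientation"],s["joint_positions"])
e=[180,-25.1,-3.2]; plan([.4855,-.3178,.0355],e,s=s,n=5)
```

```text
[ 0.48267215 -0.31630502  0.10050118] [-179.84934737  -25.08117097   -3.38391054] [-42.03863596   7.03746357 -40.83636763  22.14058254  15.47586422
 144.05474506]
n 5 shift [ 0.011 -0.006 -0.26 ] turn [-0.006 -0.     0.005]
```

>>> {"api": "servo_tool", "payload": {"plan": [[20,0.05,-0.03,-0.2,-0.03,0,0.03],[20,0,0,-0.4,0,0,0],[20,0,0,-0.4,0,0,0],[20,0,0,-0.2,0,0,0],[20,0,0,-0.1,0,0,0],[20,0,0,0,0,0,0],[20,0,0,0,0,0,0]]}}

```text
clock: 6.9
tool_pos: [0.4856, -0.318, 0.0355]
orientation: [179.9, -25.1, -3.1]
wrist_force: [0.5, -4.8, -2.7]
grip_width: 0.317
grip_force: 80.3
```

>>> {"api": "servo_tool", "payload": {"plan": [[70,0,0,0,0,0,0],[70,0,0,0,0,0,0],[70,0,0,0,0,0,0],[70,0,0,0,0,0,0],[70,-0.2,0.01,0.45,0,0,0],[70,-0.2,0.01,0.45,0,0,0],[70,-0.2,0.01,0.45,0,0,0],[70,-0.2,0.01,0.45,0,0,0],[70,-0.2,0.01,0.45,0,0,0],[70,0,0,0,0,0,0],[70,0,0,0,0,0,0]]}}

```text
clock: 8.0
tool_pos: [0.4355, -0.3149, 0.1482]
orientation: [179.9, -25.1, -3.1]
wrist_force: [-0.2, 1.0, -0.2]
grip_width: 0.819
grip_force: 0.0
```

Run:
```python
from workcell import r,eyes
from h import *
s=r.sense(); print(s["clock"],s["tool_pos"],s["orientation"],s["joint_positions"])
for n,(ru,rv) in (("scene",(187,257)),("side",(322,145))):
    p,d=eyes.snapshot(n); W=cloud(d,eyes.get_calibration(n))
    c=W[rv-22:rv+22,ru-25:ru+25].reshape(-1,3); c=c[(c[:,2]>.052)&(c[:,2]<.073)]
    m=np.median(c,0); _,_,vt=np.linalg.svd(c[:,:2]-c[:,:2].mean(0)); t=(c[:,:2]-m[:2])@vt[0]
    print(n,m,"yaw",np.degrees(np.arctan(vt[0,1]/vt[0,0])),"ext",np.ptp(t), "mid",m[:2]+vt[0]*(t.max()+t.min())/2,"ztop",np.percentile(c[:,2],95))
e=[180,18,176.8]; g=np.array([.477,-.318,.05]); up=tcp(g,e)-R.from_euler("xyz",e,degrees=True).as_matrix()[:,2]*.1
print(tcp(g,e),up)
plan(up,[180,0,86],s=s); plan(up,e,s=s|{"orientation":np.array([180,0,86])})
```

```text
8.0 [ 0.435453   -0.31493253  0.14820335] [179.94507832 -25.14180249  -3.09923639] [-4.61346522e+01 -1.42495604e-03 -4.09562201e+01  3.00739399e+01
  1.68127641e+01  1.39805747e+02]
scene [ 0.48096416 -0.32094942  0.06123692] yaw -3.451720286139428 ext 0.13576799018068467 mid [ 0.47690259 -0.32070444] ztop 0.06705496184219639
side [ 0.47563505 -0.31038168  0.06116458] yaw -3.3535839325634846 ext 0.1308777301771789 mid [ 0.47939631 -0.31060208] ztop 0.06534784386112011
[ 0.48276961 -0.31832257  0.03221524] [ 0.45191609 -0.31659759  0.12732089]
n 22 shift [ 0.015 -0.002 -0.019] turn [-0.182  0.207  0.868]
n 22 shift [ 0.015 -0.002 -0.019] turn [-0.149 -0.131  0.892]
```

>>> {"api": "servo_tool", "payload": {"plan": [[70,0,0,0,-0.18,0.21,0.87],[70,0,0,0,-0.18,0.21,0.87],[70,0,0,0,-0.18,0.21,0.87],[70,0,0,0,-0.18,0.21,0.87],[70,0,0,0,-0.18,0.21,0.87],[70,0,0,0,-0.18,0.21,0.87],[70,0,0,0,-0.18,0.21,0.87],[70,0,0,0,-0.18,0.21,0.87],[70,0,0,0,-0.18,0.21,0.87],[70,0,0,0,-0.18,0.21,0.87],[70,0,0,0,-0.18,0.21,0.87]]}}

```text
clock: 9.2
tool_pos: [0.4349, -0.314, 0.1461]
orientation: [175.1, -12.3, 42.8]
wrist_force: [-0.9, -0.4, 1.2]
grip_width: 0.817
grip_force: 0.0
```

>>> {"api": "servo_tool", "payload": {"plan": [[70,0,0,0,-0.18,0.21,0.87],[70,0,0,0,-0.18,0.21,0.87],[70,0,0,0,-0.18,0.21,0.87],[70,0,0,0,-0.18,0.21,0.87],[70,0,0,0,-0.18,0.21,0.87],[70,0,0,0,-0.18,0.21,0.87],[70,0,0,0,-0.18,0.21,0.87],[70,0,0,0,-0.18,0.21,0.87],[70,0,0,0,-0.18,0.21,0.87],[70,0,0,0,-0.18,0.21,0.87],[70,0,0,0,-0.18,0.21,0.87]]}}

```text
clock: 10.3
tool_pos: [0.435, -0.314, 0.146]
orientation: [-179.4, 0.1, 86.3]
wrist_force: [-1.0, 1.0, -1.3]
grip_width: 0.82
grip_force: 0.0
```

>>> {"api": "servo_tool", "payload": {"plan": [[70,0,0,0,-0.15,-0.13,0.89],[70,0,0,0,-0.15,-0.13,0.89],[70,0,0,0,-0.15,-0.13,0.89],[70,0,0,0,-0.15,-0.13,0.89],[70,0,0,0,-0.15,-0.13,0.89],[70,0,0,0,-0.15,-0.13,0.89],[70,0,0,0,-0.15,-0.13,0.89],[70,0,0,0,-0.15,-0.13,0.89],[70,0,0,0,-0.15,-0.13,0.89],[70,0,0,0,-0.15,-0.13,0.89],[70,0,0,0,-0.15,-0.13,0.89]]}}

```text
clock: 11.4
tool_pos: [0.4348, -0.3139, 0.1461]
orientation: [176.7, 9.0, 131.0]
wrist_force: [0.9, -0.2, -0.1]
grip_width: 0.815
grip_force: 0.0
```

>>> {"api": "servo_tool", "payload": {"plan": [[70,0.03,0,0,-0.15,-0.13,0.89],[70,0.03,0,0,-0.15,-0.13,0.89],[70,0.03,0,0,-0.15,-0.13,0.89],[70,0.03,0,0,-0.15,-0.13,0.89],[70,0.03,0,0,-0.15,-0.13,0.89],[70,0.03,0,0,-0.15,-0.13,0.89],[70,0.03,0,0,-0.15,-0.13,0.89],[70,0.03,0,0,-0.15,-0.13,0.89],[70,0.03,0,0,-0.15,-0.13,0.89],[70,0.03,0,0,-0.15,-0.13,0.89],[70,0.03,0,0,-0.15,-0.13,0.89],[70,0,0,0,0,0,0]]}}

```text
clock: 12.6
tool_pos: [0.4511, -0.3141, 0.146]
orientation: [-179.5, 18.0, 176.7]
wrist_force: [-0.3, -0.4, 0.6]
grip_width: 0.82
grip_force: 0.0
```

Run:
```python
from workcell import r
from h import *
s=r.sense(); print(s["clock"],s["tool_pos"],s["orientation"],s["joint_positions"])
e=[180,18,176.7]; g=np.array([.4775,-.317,.05]); up=tcp(g,e)-R.from_euler("xyz",e,degrees=True).as_matrix()[:,2]*.1
plan(up,e,s=s); plan(tcp(g,e),e,s=s|{"tool_pos":up,"orientation":np.array(e)},n=6)
```

```text
12.6 [ 0.45111366 -0.31410988  0.14604532] [-179.54956981   18.00190494  176.66312594] [-41.18875423   4.15614921 -34.24985203  36.93084153  10.56937198
 -36.41683677]
n 1 shift [ 0.026 -0.029 -0.374] turn [ 0.093 -0.005  0.038]
n 6 shift [ 0.103 -0.006 -0.317] turn [0. 0. 0.]
```

>>> {"api": "servo_tool", "payload": {"plan": [[70,0.03,-0.04,-0.38,0.09,0,0.04],[70,0.1,0,-0.32,0,0,0],[70,0.1,0,-0.32,0,0,0],[70,0.1,0,-0.32,0,0,0],[70,0.1,0,-0.32,0,0,0],[70,0.1,0,-0.32,0,0,0],[70,0.1,0,-0.32,0,0,0],[70,0,0,0,0,0,0],[20,0,0,0,0,0,0],[20,0,0,0,0,0,0],[20,0,0,0,0,0,0],[20,0,0,0,0,0,0]], "newtons": 100}}

```text
clock: 13.8
tool_pos: [0.4839, -0.3181, 0.0342]
orientation: [-179.7, 18.2, 176.7]
wrist_force: [-0.9, -2.8, 2.0]
grip_width: 0.315
grip_force: 98.9
```

>>> {"api": "servo_tool", "payload": {"plan": [[20,0,0,0,0,0,0],[20,0,0,0.2,0,0,0],[20,0,0,0.4,0,0,0],[20,0,0,0.5,0,0,0],[20,0,0,0.5,0,0,0],[20,0,0,0.4,0,0,0],[20,0,0,0,0,0,0]]}}

```text
clock: 14.5
tool_pos: [0.4847, -0.3174, 0.1358]
orientation: [-179.8, 18.3, 176.8]
wrist_force: [0.1, -0.4, -2.1]
grip_width: 0.312
grip_force: 99.9
```

Run:
```python
from workcell import r
from h import *
s=r.sense(); print(s["clock"],s["tool_pos"],s["orientation"],s["joint_positions"],s["wrist_force"])
a=np.radians(-11.1); ux=np.array([np.cos(a),np.sin(a),0]); root=np.array([.636,.0062,.110])
e=[180,18,168.9]; print(root-.14*ux); plan(tcp(root-.14*ux,e),e,s=s,n=11)
```

```text
14.5 [ 0.48470747 -0.31738293  0.13584335] [-179.77007229   18.3269691   176.78863922] [-39.16163491   7.5372782  -32.03295894  35.28654703  10.44851058
 -34.52053154] [ 0.14818705 -0.3988944  -2.08538389]
[0.49861903 0.03315308 0.11      ]
n 11 shift [ 0.036  0.635 -0.079] turn [ 0.005  0.006 -0.155]
```

>>> {"api": "servo_tool", "payload": {"plan": [[20,0.036,0.635,-0.08,0,0.005,-0.155],[20,0.036,0.635,-0.08,0,0.005,-0.155],[20,0.036,0.635,-0.08,0,0.005,-0.155],[20,0.036,0.635,-0.08,0,0.005,-0.155],[20,0.036,0.635,-0.08,0,0.005,-0.155],[20,0.036,0.635,-0.08,0,0.005,-0.155],[20,0.036,0.635,-0.08,0,0.005,-0.155],[20,0.036,0.635,-0.08,0,0.005,-0.155],[20,0.036,0.635,-0.08,0,0.005,-0.155],[20,0.036,0.635,-0.08,0,0.005,-0.155],[20,0.036,0.635,-0.08,0,0.005,-0.155],[20,0,0,0,0,0,0]]}}

```text
clock: 15.7
tool_pos: [0.5014, 0.0361, 0.0868]
orientation: [-179.9, 17.6, 169.2]
wrist_force: [-0.4, 0.1, -2.4]
grip_width: 0.316
grip_force: 100.0
```

```bash
cat >> h.py <<'E'
def wcloud(eyes):
    c=eyes.get_calibration("wrist"); p,d=eyes.snapshot("wrist"); K=c["camera_matrix"]; v,u=np.mgrid[:384,:512]
    x=(u-K[0,2])/K[0,0]; y=(v-K[1,2])/K[1,1]; t=np.hypot(x,y); k=np.tan(t)/np.maximum(t,1e-9)
    P=np.dstack([x*k*d,y*k*d,d])@R.from_euler("xyz",c["attitude"],degrees=True).as_matrix().T+c["xyz"]; P[d<=0]=np.nan
    return p,P
def slices(l,edges,y0,w,zl,zh):
    for a,b in zip(edges[:-1],edges[1:]):
        q=l[(l[:,0]>a)&(l[:,0]<b)&(abs(l[:,1]-y0)<w)&(l[:,2]>zl)&(l[:,2]<zh)]
        if len(q)>30: print(f"  x {a:.3f}: n {len(q)} ymid {(np.percentile(q[:,1],1)+np.percentile(q[:,1],99))/2:.4f} w {np.ptp(np.percentile(q[:,1],[1,99])):.4f} ztop {np.percentile(q[:,2],97):.4f}")
E
cat > look.py <<'E'
from workcell import r,eyes
from h import *
import sys
s=r.sense(); print(s["clock"],s["tool_pos"],s["orientation"],s["joint_positions"],s["wrist_force"])
p,P=wcloud(eyes); cv2.imwrite(f"pics/{sys.argv[1]}.png",p); P=P.reshape(-1,3)
a=np.radians(-11.1); ux=np.array([np.cos(a),np.sin(a)]); uy=np.array([-ux[1],ux[0]])
l=np.c_[(P[:,:2]-[.636,.0062])@ux,(P[:,:2]-[.636,.0062])@uy,P[:,2]]
print("table",np.nanmedian(P[P[:,2]<.02][:,2])); print("stub/tube in root frame")
slices(l,np.arange(-.14,-.0,.01),0,.022,.096,.135)
f=l[(abs(l[:,0])<.03)&(abs(l[:,1])<.1)&(l[:,2]>.11)&(l[:,2]<.126)&(abs(l[:,1])>.04)]
print("face x",np.median(f[:,0]),"yaw corr",np.degrees(np.arctan(-np.polyfit(f[:,1],f[:,0],1)[0])))
E
python3 look.py w3
```

```text
15.7 [0.50140058 0.03612007 0.08680927] [-179.91353445   17.64211872  169.21524344] [  7.8243938    1.75886202 -46.0123106   25.48253297  -5.63225367
  17.79291295] [-0.38515361  0.13901473 -2.44092552]
table -0.0006341623061528745
stub/tube in root frame
  x -0.140: n 710 ymid 0.0024 w 0.0293 ztop 0.1249
  x -0.130: n 558 ymid 0.0027 w 0.0278 ztop 0.1164
  x -0.120: n 488 ymid 0.0027 w 0.0287 ztop 0.1162
  x -0.110: n 402 ymid 0.0024 w 0.0282 ztop 0.1162
  x -0.100: n 116 ymid 0.0028 w 0.0284 ztop 0.1156
  return _methods._mean(a, axis=axis, dtype=dtype,
  ret = ret.dtype.type(ret / rcount)
Traceback (most recent call last):
  File "look.py", line 11, in <module>
    print("face x",np.median(f[:,0]),"yaw corr",np.degrees(np.arctan(-np.polyfit(f[:,1],f[:,0],1)[0])))
                                                                      ~~~~~~~~~~^^^^^^^^^^^^^^^^^
TypeError: expected non-empty vector for x
```

View pics/w3.png

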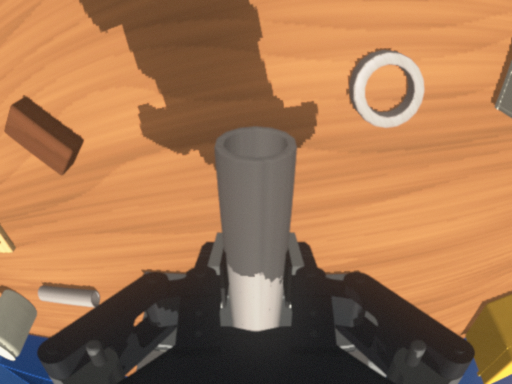

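The camera now faces back towards the robot and shows the tube's rear end at (256,145), with the ring and wedge clear of it. I'll compare stub and tube within the fixed cameras' own clouds.

```bash
cat > look.py <<'E'
from workcell import r,eyes
from h import *
import sys
s=r.sense(); print(s["clock"],s["tool_pos"],s["orientation"],s["wrist_force"])
a=np.radians(-11.1); ux=np.array([np.cos(a),np.sin(a)]); uy=np.array([-ux[1],ux[0]])
for n in("scene","side","wrist"):
    if n=="wrist": p,P=wcloud(eyes)
    else: p,d=eyes.snapshot(n); P=cloud(d,eyes.get_calibration(n))
    cv2.imwrite(f"pics/{sys.argv[1]}_{n}.png",p); P=P.reshape(-1,3)
    l=np.c_[(P[:,:2]-[.636,.0062])@ux,(P[:,:2]-[.636,.0062])@uy,P[:,2]]; print(n)
    q=l[(abs(l[:,1])<.025)&(l[:,2]>.09)&(l[:,2]<.135)&(l[:,0]>-.23)&(l[:,0]<.02)]
    for lo in np.arange(-.22,-.005,.01):
        w=q[(q[:,0]>=lo)&(q[:,0]<lo+.01)]
        if len(w)>8: print(f"  x {lo:.2f} n {len(w)} y {np.percentile(w[:,1],3):.4f}..{np.percentile(w[:,1],97):.4f} ztop {np.percentile(w[:,2],90):.4f}")
E
python3 look.py v4
```

```text
15.75 [0.50139056 0.03443735 0.0870396 ] [-179.8277668    17.66234527  169.1729959 ] [-0.78498231 -0.4634549  -2.60257658]
scene
  x -0.16 n 20 y -0.0228..0.0226 ztop 0.1292
  x -0.15 n 43 y -0.0234..0.0226 ztop 0.1296
  x -0.14 n 51 y -0.0216..0.0236 ztop 0.1264
  x -0.13 n 24 y -0.0145..0.0100 ztop 0.1168
  x -0.12 n 22 y -0.0130..0.0107 ztop 0.1192
  x -0.11 n 20 y -0.0119..0.0117 ztop 0.1180
  x -0.10 n 22 y -0.0121..0.0127 ztop 0.1190
  x -0.09 n 36 y -0.0137..0.0154 ztop 0.1174
  x -0.08 n 11 y -0.0118..0.0130 ztop 0.1147
  x -0.05 n 9 y -0.0047..0.0104 ztop 0.1158
  x -0.04 n 17 y -0.0077..0.0091 ztop 0.1169
  x -0.03 n 12 y -0.0069..0.0057 ztop 0.1190
  x -0.02 n 17 y -0.0078..0.0076 ztop 0.1175
side
  x -0.21 n 59 y -0.0138..0.0154 ztop 0.1164
  x -0.20 n 40 y -0.0096..0.0156 ztop 0.1181
  x -0.19 n 34 y -0.0069..0.0155 ztop 0.1178
  x -0.18 n 38 y -0.0090..0.0153 ztop 0.1178
  x -0.17 n 42 y -0.0182..0.0223 ztop 0.1281
  x -0.16 n 27 y -0.0179..0.0219 ztop 0.1244
  x -0.12 n 15 y -0.0089..0.0129 ztop 0.1181
  x -0.11 n 32 y -0.0059..0.0155 ztop 0.1175
  x -0.10 n 33 y -0.00
[... 202 characters left out ...]

  x -0.02 n 19 y -0.0039..0.0098 ztop 0.1177
  x -0.01 n 72 y -0.0240..0.0226 ztop 0.1257
wrist
  x -0.21 n 2918 y -0.0141..0.0119 ztop 0.1170
  x -0.20 n 2389 y -0.0140..0.0121 ztop 0.1172
  x -0.19 n 1549 y -0.0144..0.0124 ztop 0.1173
  x -0.18 n 1325 y -0.0144..0.0124 ztop 0.1172
  x -0.17 n 2100 y -0.0235..0.0237 ztop 0.1327
  x -0.16 n 2231 y -0.0209..0.0217 ztop 0.1208
  x -0.15 n 1370 y -0.0236..0.0236 ztop 0.1244
  x -0.14 n 765 y -0.0146..0.0127 ztop 0.1190
  x -0.13 n 553 y -0.0141..0.0123 ztop 0.1169
  x -0.12 n 488 y -0.0142..0.0128 ztop 0.1167
  x -0.11 n 416 y -0.0146..0.0120 ztop 0.1167
  x -0.10 n 157 y -0.0146..0.0129 ztop 0.1163
  x -0.09 n 13 y -0.0150..0.0131 ztop 0.1075
```

Tube and stub agree laterally to about 1 mm, and the tube axis is about 5 mm low. I'll raise it 5 mm and start it onto the stub.

>>> {"api": "servo_tool", "payload": {"plan": [[20,0,0.01,0.1,0,0,0],[20,0,0,0,0,0,0],[20,0.196,-0.038,0,0,0,0],[20,0.196,-0.038,0,0,0,0],[20,0.157,-0.031,0,0,0,0],[20,0,0,0,0,0,0],[20,0,0,0,0,0,0]]}}

```text
clock: 16.6
tool_pos: [0.5304, 0.0276, 0.0935]
orientation: [-179.8, 17.8, 168.9]
wrist_force: [0.4, -0.5, -2.4]
grip_width: 0.315
grip_force: 100.0
```

```bash
python3 look.py v5
python3 - <<'E'
import cv2,numpy as np
a=cv2.imread("pics/v5_scene.png")[160:232,230:326];b=cv2.imread("pics/v5_side.png")[140:212,190:286]
cv2.imwrite("pics/v5.png",np.hstack([cv2.resize(i,(400,300),interpolation=cv2.INTER_CUBIC) for i in(a,b)]))
E
```

```text
16.6 [0.53043174 0.02757288 0.09346365] [-179.83667978   17.79853997  168.91578447] [ 0.37961318 -0.47012851 -2.35712472]
scene
  x -0.13 n 17 y -0.0122..0.0185 ztop 0.1334
  x -0.12 n 30 y -0.0244..0.0177 ztop 0.1334
  x -0.11 n 50 y -0.0217..0.0205 ztop 0.1279
  x -0.10 n 25 y -0.0165..0.0083 ztop 0.1258
  x -0.09 n 21 y -0.0147..0.0113 ztop 0.1244
  x -0.08 n 22 y -0.0146..0.0084 ztop 0.1253
  x -0.07 n 25 y -0.0139..0.0118 ztop 0.1240
  x -0.06 n 32 y -0.0150..0.0160 ztop 0.1245
  x -0.05 n 15 y -0.0121..0.0118 ztop 0.1220
  x -0.04 n 16 y -0.0080..0.0062 ztop 0.1188
  x -0.03 n 14 y -0.0071..0.0091 ztop 0.1180
  x -0.02 n 14 y -0.0082..0.0071 ztop 0.1169
side
  x -0.18 n 58 y -0.0103..0.0147 ztop 0.1228
  x -0.17 n 40 y -0.0085..0.0167 ztop 0.1226
  x -0.16 n 36 y -0.0068..0.0158 ztop 0.1237
  x -0.15 n 38 y -0.0090..0.0155 ztop 0.1242
  x -0.14 n 37 y -0.0197..0.0168 ztop 0.1307
  x -0.13 n 27 y -0.0157..0.0212 ztop 0.1233
  x -0.09 n 11 y -0.0059..0.0117 ztop 0.1239
  x -0.08 n 31 y -0.0088..0.0154 ztop 0.1240
  x -0.07 n 31 y -0.0058..0.0156 ztop 0.1237
  x -0.06 n 32 y -0.01
[... 157 characters left out ...]

  x -0.02 n 17 y -0.0018..0.0107 ztop 0.1172
  x -0.01 n 68 y -0.0236..0.0241 ztop 0.1254
wrist
  x -0.18 n 3408 y -0.0133..0.0127 ztop 0.1228
  x -0.17 n 2167 y -0.0135..0.0128 ztop 0.1230
  x -0.16 n 1514 y -0.0136..0.0132 ztop 0.1230
  x -0.15 n 1288 y -0.0137..0.0131 ztop 0.1230
  x -0.14 n 1662 y -0.0229..0.0231 ztop 0.1335
  x -0.13 n 2263 y -0.0229..0.0226 ztop 0.1265
  x -0.12 n 1207 y -0.0230..0.0233 ztop 0.1300
  x -0.11 n 689 y -0.0137..0.0133 ztop 0.1229
  x -0.10 n 557 y -0.0134..0.0132 ztop 0.1226
  x -0.09 n 478 y -0.0138..0.0135 ztop 0.1225
  x -0.08 n 400 y -0.0138..0.0123 ztop 0.1226
  x -0.07 n 101 y -0.0140..0.0138 ztop 0.1216
  x -0.06 n 10 y -0.0144..0.0139 ztop 0.1133
```

View pics/v5.png

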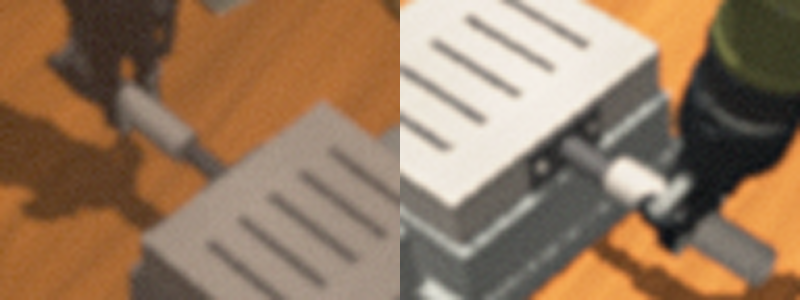

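Both views show the tube's end just over the stub tip, coaxial and about 1 mm high. The front end is at ≈ -46 mm, and there is no contact force yet. I'll push on.

>>> {"api": "servo_tool", "payload": {"plan": [[20,0.1,-0.02,-0.02,0,0,0],[20,0.1,-0.02,0,0,0,0],[20,0.1,-0.02,0,0,0,0],[20,0.1,-0.02,0,0,0,0],[20,0.1,-0.02,0,0,0,0],[20,0,0,0,0,0,0]]}}

```text
clock: 17.35
tool_pos: [0.5564, 0.0226, 0.093]
orientation: [-179.9, 17.9, 168.9]
wrist_force: [0.4, -0.5, -2.3]
grip_width: 0.316
grip_force: 100.0
```

>>> {"api": "servo_tool", "payload": {"plan": [[20,0.1,-0.02,0,0,0,0],[20,0.1,-0.02,0,0,0,0],[20,0.06,-0.012,0,0,0,0],[20,0.04,-0.008,0,0,0,0],[20,0,0,0,0,0,0]]}}

```text
clock: 17.85
tool_pos: [0.5707, 0.0197, 0.0928]
orientation: [-179.8, 17.8, 168.9]
wrist_force: [0.6, -0.3, -2.4]
grip_width: 0.316
grip_force: 100.0
```

```bash
python3 look.py v6 | grep -v "x -0.1[0-4]"
```

```text
17.85 [0.57071301 0.01967331 0.09282487] [-179.84833061   17.84876233  168.92344006] [ 0.58414195 -0.29011981 -2.35265071]
scene
  x -0.09 n 17 y -0.0237..0.0189 ztop 0.1317
  x -0.08 n 33 y -0.0243..0.0186 ztop 0.1295
  x -0.07 n 58 y -0.0235..0.0211 ztop 0.1276
  x -0.06 n 21 y -0.0134..0.0087 ztop 0.1242
  x -0.05 n 24 y -0.0134..0.0136 ztop 0.1237
  x -0.04 n 20 y -0.0137..0.0093 ztop 0.1242
  x -0.03 n 28 y -0.0170..0.0084 ztop 0.1223
  x -0.02 n 24 y -0.0136..0.0130 ztop 0.1226
  x -0.01 n 14 y -0.0198..0.0109 ztop 0.1250
side
  x -0.09 n 40 y -0.0172..0.0219 ztop 0.1262
  x -0.04 n 19 y -0.0063..0.0158 ztop 0.1235
  x -0.03 n 32 y -0.0079..0.0157 ztop 0.1219
  x -0.02 n 30 y -0.0052..0.0147 ztop 0.1229
  x -0.01 n 56 y -0.0241..0.0207 ztop 0.1242
wrist
  x -0.09 n 2227 y -0.0219..0.0218 ztop 0.1256
  x -0.08 n 1320 y -0.0237..0.0235 ztop 0.1288
  x -0.07 n 743 y -0.0139..0.0134 ztop 0.1227
  x -0.06 n 548 y -0.0132..0.0128 ztop 0.1219
  x -0.05 n 492 y -0.0138..0.0133 ztop 0.1218
  x -0.04 n 405 y -0.0138..0.0128 ztop 0.1218
  x -0.03 n 147 y -0.0140..0.0135 ztop 0.1216
  x -0.02 n 11 y -0.0144..0.0138 ztop 0.1122
  x -0.01 n 171 y -0.0240..0.0235 ztop 0.1025
```

>>> {"api": "servo_tool", "payload": {"plan": [[20,0.04,-0.008,0,0,0,0],[20,0.04,-0.008,0,0,0,0],[20,0,0,0,0,0,0]]}}

```text
clock: 18.3
tool_pos: [0.5748, 0.0189, 0.0929]
orientation: [-179.9, 17.9, 168.9]
wrist_force: [1.1, -0.7, -2.1]
grip_width: 0.316
grip_force: 100.0
```

>>> {"api": "servo_tool", "payload": {"plan": [[20,0.03,-0.006,0,0,0,0],[20,0,0,0,0,0,0]]}}

```text
clock: 18.5
tool_pos: [0.5761, 0.0186, 0.0928]
orientation: [-179.9, 17.9, 168.9]
wrist_force: [-1.4, -0.5, -2.1]
grip_width: 0.319
grip_force: 100.0
```

>>> {"api": "servo_tool", "payload": {"plan": [[20,0.03,-0.006,0,0,0,0],[20,0,0,0,0,0,0]]}}

```text
clock: 18.7
tool_pos: [0.5766, 0.0184, 0.0923]
orientation: [-179.8, 17.7, 168.9]
wrist_force: [-3.5, 1.1, -0.3]
grip_width: 0.314
grip_force: 100.2
```

>>> {"api": "servo_tool", "payload": {"plan": [[20,0.03,-0.006,0,0,0,0],[20,0,0,0,0,0,0]]}}

```text
clock: 18.9
tool_pos: [0.5766, 0.0184, 0.0916]
orientation: [-179.8, 17.6, 169.0]
wrist_force: [-8.5, 2.1, 2.2]
grip_width: 0.314
grip_force: 100.7
```

The tube has seated: the TCP stopped advancing at x≈0.5766 while the push rose to 8 N, and the travel matches reaching the shoulder. Next I'll work out the lifting arc about the hinge.

```bash
python3 - <<'E'
import numpy as np
a=np.radians(-11.1); ux=np.array([np.cos(a),np.sin(a),0]); z=np.array([0,0,1.])
f=lambda t: -(.2396*np.cos(t)-.0036*np.sin(t))*ux+(.2396*np.sin(t)+.0036*np.cos(t))*z
for k in range(20):
    t=np.radians(2*k); print(2*k+2,np.round((f(np.radians(2*k+2))-f(t))/.05,3))
print("turn",.0349/.08*np.array([-np.sin(a),np.cos(a)]))
E
python3 look.py v7 | sed -n 1p
```

```text
2 [ 0.005 -0.001  0.167]
4 [ 0.011 -0.002  0.167]
6 [ 0.017 -0.003  0.166]
8 [ 0.022 -0.004  0.166]
10 [ 0.028 -0.006  0.165]
12 [ 0.034 -0.007  0.164]
14 [ 0.039 -0.008  0.162]
16 [ 0.045 -0.009  0.161]
18 [ 0.05  -0.01   0.159]
20 [ 0.056 -0.011  0.157]
22 [ 0.061 -0.012  0.155]
24 [ 0.066 -0.013  0.153]
26 [ 0.072 -0.014  0.151]
28 [ 0.077 -0.015  0.148]
30 [ 0.082 -0.016  0.145]
32 [ 0.087 -0.017  0.142]
34 [ 0.091 -0.018  0.139]
36 [ 0.096 -0.019  0.136]
38 [ 0.101 -0.02   0.132]
40 [ 0.105 -0.021  0.128]
turn [0.08398771 0.42808892]
18.9 [0.57655328 0.0184141  0.09155416] [-179.84254243   17.59391313  168.97137214] [-8.50964344  2.06648007  2.18967228]
```

>>> {"api": "servo_tool", "payload": {"plan": [[20,0.005,-0.001,0.167,0.084,0.428,0],[20,0.011,-0.002,0.167,0.084,0.428,0],[20,0.017,-0.003,0.166,0.084,0.428,0],[20,0.022,-0.004,0.166,0.084,0.428,0],[20,0,0,0,0,0,0]]}}

```text
clock: 19.55
tool_pos: [0.5788, 0.018, 0.1249]
orientation: [-179.9, 9.4, 169.0]
wrist_force: [-7.0, 2.4, -5.4]
grip_width: 0.315
grip_force: 99.9
```

>>> {"api": "servo_tool", "payload": {"plan": [[20,0.028,-0.006,0.165,0.084,0.428,0],[20,0.034,-0.007,0.164,0.084,0.428,0],[20,0.039,-0.008,0.162,0.084,0.428,0],[20,0.045,-0.009,0.161,0.084,0.428,0],[20,0.05,-0.01,0.159,0.084,0.428,0],[20,0.056,-0.011,0.157,0.084,0.428,0],[20,0,0,0,0,0,0]]}}

```text
clock: 20.25
tool_pos: [0.5916, 0.0155, 0.1737]
orientation: [-179.9, -2.6, 168.9]
wrist_force: [-11.0, 3.4, -2.6]
grip_width: 0.317
grip_force: 100.1
```

```bash
cat > ang.py <<'E'
from workcell import r,eyes
from h import *
import sys
s=r.sense(); print(s["clock"],s["tool_pos"],s["orientation"],s["joint_positions"],s["wrist_force"])
a=np.radians(-11.1); ux=np.array([np.cos(a),np.sin(a)]); uy=np.array([-ux[1],ux[0]])
p0=np.array([.5766,.0184]); tr=(s["tool_pos"][:2]-p0)@ux-.2396; tz=s["tool_pos"][2]-.088
print("tcp polar about hinge: ang",np.degrees(np.arctan2(tz,-tr)-np.arctan2(.0036,.2396)),"rad",np.hypot(tr,tz))
for n in("scene","side"):
    p,d=eyes.snapshot(n); cv2.imwrite(f"pics/{sys.argv[1]}_{n}.png",p)
    P=cloud(d,eyes.get_calibration(n)).reshape(-1,3); h=np.c_[(P[:,:2]-[.636,.0062])@ux-.179,(P[:,:2]-[.636,.0062])@uy,P[:,2]-.088]
    q=h[(h[:,0]>-.17)&(h[:,0]<-.01)&(abs(h[:,1])<.1)&(h[:,2]>.035)]
    for _ in range(3):
        A=np.polyfit(q[:,0],q[:,2],1); q=q[abs(q[:,2]-np.polyval(A,q[:,0]))<.008]
    print(n,"guard angle",np.degrees(np.arctan(-A[0])),len(q),"normal off",A[1]*np.cos(np.arctan(A[0])))
    th=np.arctan(-A[0]); c,sn=np.cos(th),np.sin(th)
    g=np.c_[h[:,0]*c-h[:,2]*sn,h[:,1],h[:,0]*sn+h[:,2]*c]; g[:,0]+=.179; g[:,2]-=.02
    for lo in np.arange(-.14,.0,.01):
        w=g[(g[:,0]>=lo)&(g[:,0]<lo+.01)&(abs(g[:,1])<.025)&(abs(g[:,2])<.025)]
        if len(w)>8: print(f"  x {lo:.2f} n {len(w)} y {np.percentile(w[:,1],3):.4f}..{np.percentile(w[:,1],97):.4f} ztop {np.percentile(w[:,2],90):.4f}")
E
python3 ang.py a1
```

```text
20.25 [0.5916417  0.01551665 0.17372859] [-179.86244439   -2.60545343  168.93500387] [ 1.2664552  20.88250606 -6.28333773 65.40892696  0.42186663 12.31884259] [-10.98750795   3.41395768  -2.60478543]
tcp polar about hinge: ang 20.057615520104235 rad 0.24011031325967622
scene guard angle 71.07461899643884 111 normal off -0.03572405624638238
side guard angle 16.31139947149358 1100 normal off 0.04495519546670001
  x -0.13 n 39 y -0.0122..0.0156 ztop 0.0230
  x -0.12 n 32 y -0.0111..0.0162 ztop 0.0222
  x -0.11 n 14 y -0.0107..0.0153 ztop 0.0233
  x -0.10 n 13 y 0.0108..0.0152 ztop 0.0225
  x -0.09 n 17 y 0.0109..0.0165 ztop 0.0246
  x -0.08 n 33 y -0.0184..0.0232 ztop 0.0241
  x -0.03 n 9 y 0.0128..0.0154 ztop 0.0164
  x -0.02 n 12 y 0.0131..0.0167 ztop 0.0175
  x -0.01 n 27 y 0.0081..0.0236 ztop 0.0182
  x 0.00 n 33 y 0.0085..0.0235 ztop 0.0230
```

>>> {"api": "servo_tool", "payload": {"plan": [[20,0.061,-0.012,0.155,0.084,0.428,0],[20,0.066,-0.013,0.153,0.084,0.428,0],[20,0.072,-0.014,0.151,0.084,0.428,0],[20,0.077,-0.015,0.148,0.084,0.428,0],[20,0.082,-0.016,0.145,0.084,0.428,0],[20,0,0,0,0,0,0]]}}

```text
clock: 20.95
tool_pos: [0.61, 0.0119, 0.2118]
orientation: [-179.9, -12.6, 168.9]
wrist_force: [-12.6, 2.2, 1.3]
grip_width: 0.31
grip_force: 100.2
```

>>> {"api": "servo_tool", "payload": {"plan": [[20,0.087,-0.017,0.142,0.084,0.428,0],[20,0.091,-0.018,0.139,0.084,0.428,0],[20,0.096,-0.019,0.136,0.084,0.428,0],[20,0.101,-0.02,0.132,0.084,0.428,0],[20,0.105,-0.021,0.128,0.084,0.428,0],[20,0,0,0,0,0,0],[20,0,0,0,0,0,0]]}}

```text
clock: 21.65
tool_pos: [0.6345, 0.0069, 0.2459]
orientation: [-179.8, -22.4, 168.9]
wrist_force: [-9.1, 1.3, 1.6]
grip_width: 0.312
grip_force: 100.8
```

```bash
sed -i 's/q=h\[(h\[:,0\]>-.17).*$/q=h[(h[:,0]>-.16)\&(h[:,0]<-.03)\&(abs(h[:,1])<.09)\&(h[:,2]>.06)]/; s/for _ in range(3)/for _ in range(8)/' ang.py; python3 ang.py a2
python3 - <<'E'
import cv2,numpy as np
a=cv2.imread("pics/a2_scene.png")[130:274,200:392];b=cv2.imread("pics/a2_side.png")[90:234,130:322]
cv2.imwrite("pics/a2.png",np.hstack([cv2.resize(i,(400,300),interpolation=cv2.INTER_CUBIC) for i in(a,b)]))
E
```

```text
21.65 [0.63451658 0.00686874 0.24589113] [-179.82641853  -22.42899295  168.90532323] [ -1.24163995  43.95743448  36.22814129 104.42857729   3.57208355
   9.11895194] [-9.11270199  1.28709669  1.64702955]
tcp polar about hinge: ang 40.309410682117836 rad 0.23984740518143383
scene guard angle 28.208887182854113 88 normal off 0.30676241612764515
side guard angle -60.27722461452274 271 normal off 0.26755699815987344
```

View pics/a2.png

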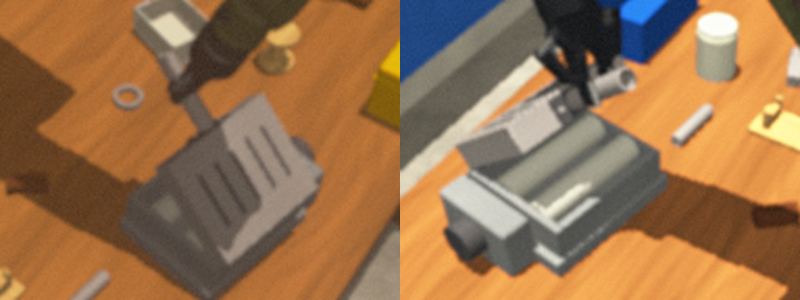

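Both views show the guard open with the tube on the stub and in the fingers. I'll measure the guard's angle from the hood's top face, at about scene (317,209).

```bash
cat > ang2.py <<'E'
from workcell import r,eyes
from h import *
s=r.sense(); print(s["clock"],s["tool_pos"],s["orientation"],s["wrist_force"],s["qvel"].max())
a=np.radians(-11.1); ux=np.array([np.cos(a),np.sin(a)]); uy=np.array([-ux[1],ux[0]]); rng=np.random.default_rng(0)
for n in("scene","side"):
    p,d=eyes.snapshot(n); P=cloud(d,eyes.get_calibration(n)).reshape(-1,3); P=P[~np.isnan(P[:,0])]
    h=np.c_[(P[:,:2]-[.636,.0062])@ux-.179,(P[:,:2]-[.636,.0062])@uy,P[:,2]-.088]
    q=h[(h[:,0]>-.2)&(h[:,0]<.05)&(abs(h[:,1])<.1)&(h[:,2]>.03)&(h[:,2]<.18)]
    def fit(lo,hi,tag):  # lines in x-z: best-supported angle & offset
        best=max(((np.sum(abs(q[:,0]*np.sin(t)+q[:,2]*np.cos(t)-o)<.002),t,o) for t in np.radians(np.arange(25,55,.5)) for o in np.arange(lo,hi,.001)))
        print(n,tag,best[0],"angle",np.degrees(best[1]),"offset",best[2]); return best[1]
    th=fit(.03,.055,"hood top")
    for th in (th,np.radians(40)):
        c,sn=np.cos(th),np.sin(th); g=np.c_[h[:,0]*c-h[:,2]*sn+.179,h[:,1],h[:,0]*sn+h[:,2]*c-.02]
        print(" frame",np.degrees(th))
        for lo in np.arange(-.14,.02,.01):
            w=g[(g[:,0]>=lo)&(g[:,0]<lo+.01)&(abs(g[:,1])<.025)&(abs(g[:,2])<.023)]
            if len(w)>8: print(f"  x {lo:.2f} n {len(w)} y {np.percentile(w[:,1],3):.4f}..{np.percentile(w[:,1],97):.4f} z {np.percentile(w[:,2],5):.4f}..{np.percentile(w[:,2],92):.4f}")
E
python3 ang2.py
```

```text
21.75 [0.63458786 0.00688789 0.2459411 ] [-179.82896921  -22.37592907  168.91529692] [-8.42527145  0.43386302  0.41170977] 0.0386916811790549
scene hood top 1597 angle 40.0 offset 0.04000000000000001
 frame 40.0
  x -0.14 n 9 y -0.0132..0.0146 z -0.0131..0.0092
  x -0.13 n 34 y -0.0157..0.0109 z -0.0000..0.0159
  x -0.12 n 29 y -0.0150..0.0098 z -0.0038..0.0153
  x -0.11 n 30 y -0.0140..0.0084 z -0.0015..0.0160
  x -0.10 n 20 y -0.0155..0.0107 z -0.0012..0.0152
  x -0.06 n 31 y -0.0177..0.0147 z -0.0059..0.0156
  x -0.05 n 29 y -0.0151..0.0109 z -0.0008..0.0169
  x -0.04 n 30 y -0.0131..0.0101 z -0.0038..0.0135
  x -0.03 n 29 y -0.0127..0.0100 z -0.0024..0.0148
  x -0.02 n 32 y -0.0144..0.0103 z -0.0038..0.0140
  x -0.01 n 45 y -0.0242..0.0235 z -0.0082..0.0179
  x 0.00 n 43 y -0.0246..0.0244 z 0.0123..0.0219
  x 0.01 n 36 y -0.0239..0.0231 z 0.0157..0.0218
 frame 40.0
  x -0.14 n 9 y -0.0132..0.0146 z -0.0131..0.0092
  x -0.13 n 34 y -0.0157..0.0109 z -0.0000..0.0159
  x -0.12 n 29 y -0.0150..0.0098 z -0.0038..0.0153
  x -0.11 n 30 y -0.0140..0.0084 z -0.0015..0.0160
  x -0.10 n 20 
[... 1137 characters left out ...]
090..0.0240 z -0.0167..0.0214
 frame 40.0
  x -0.14 n 12 y -0.0111..0.0125 z -0.0122..0.0134
  x -0.13 n 66 y -0.0123..0.0148 z -0.0109..0.0128
  x -0.12 n 49 y -0.0117..0.0160 z -0.0104..0.0124
  x -0.11 n 32 y -0.0115..0.0150 z -0.0095..0.0125
  x -0.10 n 28 y -0.0018..0.0156 z -0.0083..0.0135
  x -0.09 n 45 y -0.0200..0.0237 z -0.0093..0.0212
  x -0.08 n 69 y -0.0227..0.0243 z -0.0131..0.0172
  x -0.07 n 18 y -0.0154..0.0248 z -0.0150..0.0216
  x -0.04 n 15 y 0.0083..0.0160 z -0.0112..0.0086
  x -0.03 n 17 y 0.0040..0.0159 z -0.0076..0.0110
  x -0.02 n 21 y 0.0062..0.0158 z -0.0118..0.0126
  x -0.01 n 54 y -0.0006..0.0247 z -0.0181..0.0142
  x 0.00 n 54 y -0.0090..0.0240 z -0.0198..0.0199
```

>>> {"api": "servo_tool", "payload": {"plan": [[20,0,0,0,0,0,0],[20,0,0,0,0,0,0],[20,0,0,0,0,0,0],[20,0,0,0,0,0,0],[20,0,0,0,0,0,0],[20,0,0,0,0,0,0]]}}

```text
clock: 22.45
tool_pos: [0.6346, 0.0069, 0.246]
orientation: [-179.8, -22.4, 168.9]
wrist_force: [-8.7, 0.7, -0.4]
grip_width: 0.313
grip_force: 100.7
```

```bash
python3 ang2.py | grep -E "hood top|^[0-9]"; python3 -c "
from workcell import r
print(r.close_job())"
```

```text
22.45 [0.63457843 0.00688724 0.245976  ] [-179.83088261  -22.35216863  168.92030494] [-8.71781475  0.71583642 -0.3728598 ] 0.07079565031566544
scene hood top 1578 angle 39.5 offset 0.04100000000000001
side hood top 320 angle 39.0 offset 0.04200000000000001
the job is handed in; nothing more can be done
None
```

The job is handed in with the tube home on the stub, still gripped at about 100 N, and the guard held at about 39.5° open at 22 s on the clock; the hand-in returned no verdict.

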